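# Click the shelf stop into its second notch

## Robot

A 6-joint arm with a two-finger parallel gripper is mounted at the origin on the work surface. World frame = base frame: x ahead of the robot, y to its left, z up, the work surface at z = 0. Lengths are in mm, angles in rad, forces in N, time in s.
With the tool pointing down it reaches from about 325 to 875 mm from the base axis. Payload 4.4 kg.
Tool frame: the origin (TCP) lies at the very end of the fingers, on their centre line; the grasp point (between the pads) lies 19 mm behind it (manip.grasp_offset is the y of the grasp point in the tool frame, in mm); y points along the fingers, z is the direction in which the jaws open and shut, and the axes are right-handed (so a half turn about y gives the same grasp; the last joint's range is limited). The gripper opens to 85 mm and grips with 20 to 120 N. Pads are 22 mm wide; open, the fingers measure 114 mm over their backs; the gripper's body (76 mm by 85 mm) begins 54 mm behind the grasp point. The pads swing forward as they close: fully open they stand 13 mm farther back than shut.
Start: joints at [1.141, 0.207, 1.542, -0, 1.393, -0.15], TCP at [158.251, 552.796, 231.282] pointing down, gripper open.
Joint ranges: [-2.73, 2.73], [-0.86, 2.22], [0.23, 2.46], [-1.11, 4.25], [0.08, 2.63], [-2.82, 2.82]. Speed limits (rad/s): [2.79, 2.79, 3.14, 3.14, 3.14, 3.14].

## Interface

Orientations are given as a rotation vector (axis times angle).
In Python, from station import manip gives the robot as it stands. The module is installed in compiled form; this text tells all that it offers.
- The arm moves only by the shell command python3 -m creep 'ROWS' [OPENING] [FORCE]. ROWS is JSON, a list that holds one entry, the list of rows, each a list of 6 numbers: the shift along the world's x, y, z in mm, then the turn, a rotation vector about the world's x, y, z in degrees. A call has 1 to 12 rows; each row shifts and turns the pose as measured when the row begins; what a row does not reach is not made up. A row lasts 1/8 s, in which the tool goes at most 62.5 mm and 10.7 degrees, less where a joint would pass 70% of its speed; a pose out of reach is approached as far as the arm can. A call is refused whole if a number of a shift passes 62.5 or a number of a turn 10.7, either way. A call with a gripper value outside its range is refused whole. OPENING is the closure, from 0 (fully open) to 1 (shut), set as the call begins (- or left out, the last holds). The fingers move at their own pace and stop on an object; FORCE is the grip in N (left out, the last holds). Time passes only in rows, so rows that do not move let the fingers close. It gives the time, the measured TCP pose, the force and the opening at its end, in the units of the state.
- manip.read_state(): the state, without advancing time (a new reading comes with each control period).
- manip.grab_frame(name): name is "scene" or "top" or "wrist"; returns the picture (480x640x3 uint8, red, green, blue); there is no depth.
- manip.camera_info(name): a dict with "K" (3x3 intrinsics, pixels), "rvec" (rotation vector, rad) and "tvec" (3), from world to camera coordinates, as OpenCV has them; the wrist camera has in their place "mount" (4x4, takes a point from camera to tool coordinates, whose origin is the TCP and whose axes are the tool frame's). Camera axes: x right, y down, z forward; pixel columns grow to the right and rows downward; lengths in mm; the calibration is good to about 2 mm. A picture is of the moment at which its call begins: read the wrist's pose just before it. camera_info takes no time and is no camera call.
- manip.sign_off(): hands the job in, once; it reports no verdict.
The state is a dict: "t": time; "q": joint angles; "qd": joint speeds; "effort": joint torques, N m; "position": TCP position; "orientation": TCP orientation; "force": force on the tool from outside, world axes, zero at the start; "moment": the same for the moment, N m; "grip_width": finger opening in mm.
Only numpy, scipy, OpenCV 4.12 (cv2) and the standard library are available. Lean on these libraries where they do the work, as an engineer would, in place of code of your own. Each camera call takes 0.05 s, during which the arm holds its last target.

## Task

Push the sliding stop along its rail on the plywood shelf towards the row of containers, over the first notch plate and on until it clicks into the notch of the second plate, the one nearest the row, so that the row cannot wander. Only push it with the fingertips or the outside of the fingers, never grip it; leave it sitting in that notch, take the hand away, and leave everything else on the shelf where it stands.

Things in the scene. Friction and masses are not known exactly. Their poses are not given: they have to be found in the camera images.
- shelf: Fixed plywood board lying on the table, 220 (x) by 880 (y) by 30 mm thick. Origin at the centre of its underside (top at z 30 mm). An aluminium rail 24 mm wide, 9 mm high runs along its middle, parallel to the shelf's own y axis. The row of three standing containers is at its +y end. The axes of all fixed and sliding parts are parallel to the shelf's.
- stop (a joint): Position of the stop along the rail in m: 0 at the start end (stop centre 240 mm to the -y side of the shelf's origin), growing towards the row (shelf +y) to 0.34 at the rail's end. It only slides and cannot come off; friction 0.5 N, about 0.3 kg. It is an upright plate on a grey foot, 110 mm wide, whose front reaches 22 mm to the +y side of the centre; foot top 26 mm above the shelf.
- stop_push (a point): Point on the stop's flat upright rear face (away from the row, facing shelf -y): middle of the aluminium plate's width, 45 mm above the shelf top. The plate is 110 mm wide (x), 8 mm thick, its top edge 80 mm and lower edge 10 mm above the shelf top. The point lies 22 mm to the -y side of the stop's centre.
- stop_mark (a point): Point at shelf-top level under the stop's spring plunger: in y at the stop's centre, 34 mm to the robot's side (-x) of the rail's middle. The plunger is the small steel pin standing up from the flat steel bush on the grey foot; it rises about 3 mm on a ridge and drops as it clicks in.
- notch_a_mid (a point): Middle of the first notch plate, at shelf-top level: a dark steel plate 30 by 46 by 2 mm beside the rail on the robot's side, with two round steel cross ridges (tops 8 mm above the shelf) 15 mm apart; the gap between them is the notch. It gives the same click as the second and must be pushed through: entering and leaving its notch take up to 8 N.
- notch_b_mid (a point): Middle of the second, like plate, nearer the row; goal: stop_mark over this point. The first ridge starts 16 mm before it: the push needed jumps to 7-8 N, falls to nothing at the crest 7.5 mm before it, and 1 mm on the stop springs to the middle by itself. Pushing on takes 6-7 N, then falls to the next crest 7.5 mm past it, after which it runs free. Let go over 1 mm inside the crests, it centres.
- jar: Screw-top amber glass jar, 72 mm across, 105 mm tall, standing in the row. Origin at the centre of its underside. Leave alone.
- cone: Red plastic feeding cone, 72 mm across, 75 mm tall, standing in the row. Origin at the centre of its underside. Leave alone.
- container: Grey ceramic container of bio balls, 76 mm across, 70 mm tall, standing in the row. Origin at the centre of its underside. Leave alone.
- tweezer: Curved steel tweezer, 130 mm long, 6 mm high, lying along the shelf on the far side of the rail. Origin under its middle. Leave alone.
- scraper: Pale green plastic algae scraper handle, 151 mm long, 12 mm high, lying along the shelf on the robot's side of the rail. Origin under its grip's middle. Leave alone.
- tin: Small plain metal tin, 52 mm across, 45 mm tall, on the far side of the rail. Origin at the centre of its underside. Leave alone.
- cup: Small white plastic cup, 54 mm across, 50 mm tall, on the far side of the rail. Origin at the centre of its underside. Leave alone.

How it is judged:
By the outcome, as a careful person would: the job done as asked, in the order asked, and still so for the second after the job is handed in, with the robot touching nothing.
It also fails if it takes over 54 s, if anything falls off the work surface, if the arm or the gripper's body presses on something with over 40 N, if the wrist force passes 120 N, or if a joint passes its speed limit or range.

## Working session

There is one attempt and no reset: what is moved stays moved. The work goes in short steps, Python scripts to look and compute and a shell command to move; the robot and the scene stay as the last step left them, time stands still between calls to the robot, and variables do not carry over. Pictures are saved under pics/ and viewed, and the job is handed in when it is done.

```bash
mkdir -p pics
python3 - <<'E'
from station import manip
import cv2
print(manip.read_state())
for n in("scene","top","wrist"):
    cv2.imwrite(f"pics/{n}0.png",manip.grab_frame(n)[:,:,::-1]); print(n,manip.camera_info(n))
E
```

```text
{'t': 0.0, 'q': array([ 1.14147668e+00,  2.07485685e-01,  1.54298871e+00, -3.74270660e-05,
        1.39353455e+00, -1.50525057e-01]), 'qd': array([-3.10843174e-03,  3.26776505e-03, -4.83038552e-04,  1.24059820e-03,
       -3.63059247e-04, -3.75347279e-05]), 'effort': array([-6.72976676e-04, -3.83030891e+01, -2.91585499e+01, -4.91297124e-04,
        1.07644251e-02, -1.14111899e-05]), 'position': array([157.94253189, 552.06296498, 230.07202067]), 'orientation': array([-1.5620253 ,  0.21941748, -0.21838481]), 'force': array([-0.74726473, -0.36369029,  0.20338127]), 'moment': array([ 0.03071247, -0.0246732 ,  0.00044422]), 'grip_width': 85.26376783335192}
scene {'K': array([[583.69073477,   0.        , 319.35213484],
       [  0.        , 583.69073477, 240.22625337],
       [  0.        ,   0.        ,   1.        ]]), 'rvec': array([ 2.00648465,  0.94790584, -0.50618735]), 'tvec': array([-419.06027675, -134.26906464, 1573.9316467 ])}
top {'K': array([[522.27472494,   0.        , 317.26725053],
       [  0.        , 522.27472494, 239.926553  ],
       [  0.        ,   0.        ,   1.        ]]), 'rvec': array([ 2.16865302, -2.17384156,  0.06116527]), 'tvec': array([ 107.60945535,  523.52695859, 1090.08981603])}
wrist {'K': array([[368.71332935,   0.        , 321.32885782],
       [  0.        , 368.71332935, 236.3822049 ],
       [  0.        ,   0.        ,   1.        ]]), 'mount': array([[-1.13145847e-03,  9.63285476e-01,  2.68476835e-01,
        -6.91815324e+01],
       [-2.00434130e-04, -2.68477220e-01,  9.63286013e-01,
        -1.41856471e+02],
       [ 9.99999340e-01,  1.03610620e-03,  4.96846112e-04,
        -7.62265260e-01],
       [ 0.00000000e+00,  0.00000000e+00,  0.00000000e+00,
         1.00000000e+00]])}
```

View pics/scene0.png

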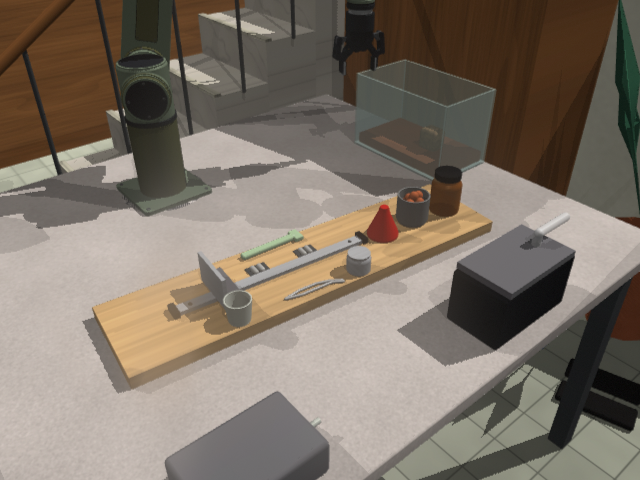

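View pics/top0.png

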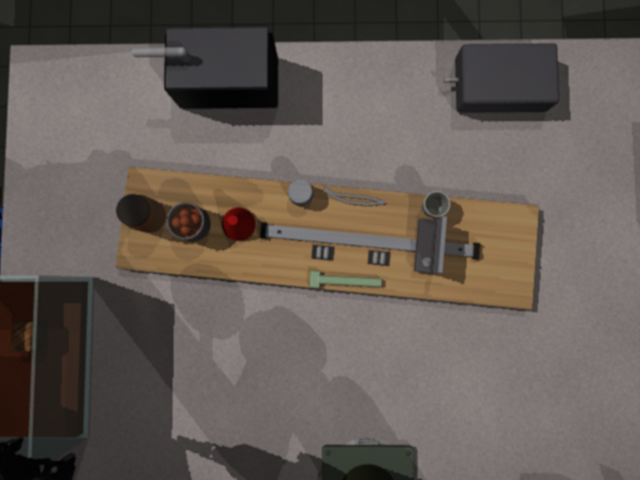

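View pics/wrist0.png

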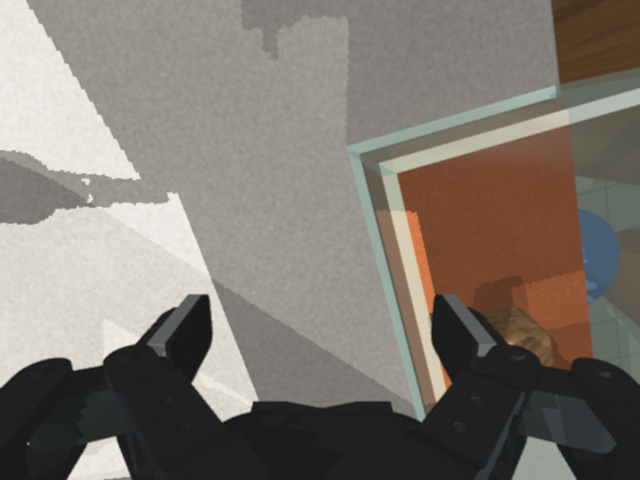

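The top view shows the shelf with +y to the left. The stop is near (430,245), the plates are at (379,257) and (323,252), and the cup at (436,205) is close beside the stop's far end. Next I'll locate the shelf, stop and plates.

```bash
cat > h.py <<'E'
import numpy as np,cv2
from station import manip
def cast(name,px,z):
    c=manip.camera_info(name);R=cv2.Rodrigues(c["rvec"])[0];t=c["tvec"].ravel()
    d=R.T@np.linalg.inv(c["K"])@np.array([px[0],px[1],1.]);o=-R.T@t
    return o+d*(z-o[2])/d[2]
def proj(name,P):
    c=manip.camera_info(name);return cv2.projectPoints(np.array(P,float).reshape(-1,3),c["rvec"],c["tvec"],c["K"],None)[0].reshape(-1,2)
E
python3 - <<'E'
from h import *
im=cv2.imread("pics/top0.png");hsv=cv2.cvtColor(im,cv2.COLOR_BGR2HSV)
m=cv2.inRange(hsv,(10,70,60),(25,255,255));m[:150]=0;m[330:]=0;m[:,:100]=0
m=cv2.morphologyEx(m,cv2.MORPH_OPEN,np.ones((3,3)))
n,l,s,c=cv2.connectedComponentsWithStats(m);
print(s[1:][s[1:,4]>200])
pts=cv2.findNonZero(m);r=cv2.minAreaRect(pts);b=cv2.boxPoints(r);print(r,b)
for p in b: print(cast("top",p,30).round(1))
crop=im[180:310,290:500];cv2.imwrite("pics/topc.png",cv2.resize(crop,None,fx=3.8,fy=3.8,interpolation=cv2.INTER_CUBIC))
s=cv2.imread("pics/scene0.png")[190:340,160:400];cv2.imwrite("pics/scec.png",cv2.resize(s,None,fx=3.3,fy=3.3,interpolation=cv2.INTER_CUBIC))
E
```

```text
[[  116   167   423   143 32842]]
((328.6730041503906, 236.922119140625), (418.7145080566406, 105.29338836669922), 5.663706302642822) [[115.142105 268.65045 ]
 [125.53346  163.8711  ]
 [542.2039   205.19379 ]
 [531.81256  309.97314 ]]
[463.4 535.1  30. ]
[688.8 519.   30. ]
[ 594.9 -367.2   30. ]
[ 376.1 -338.3   30. ]
```

View pics/topc.png

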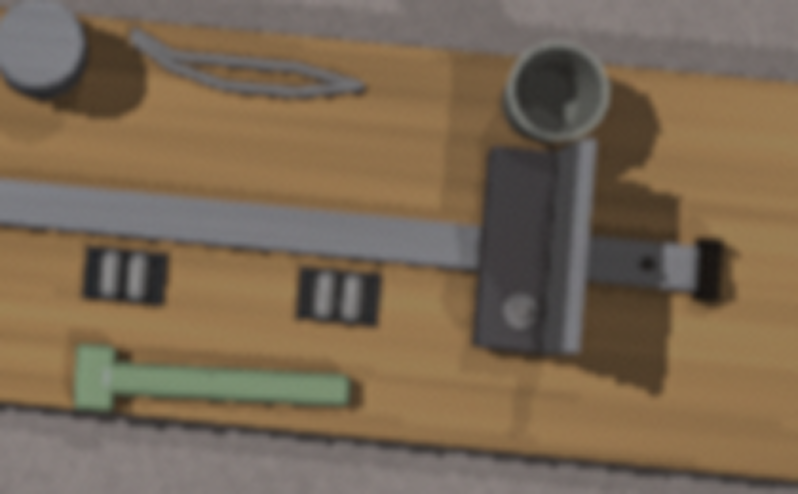

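View pics/scec.png

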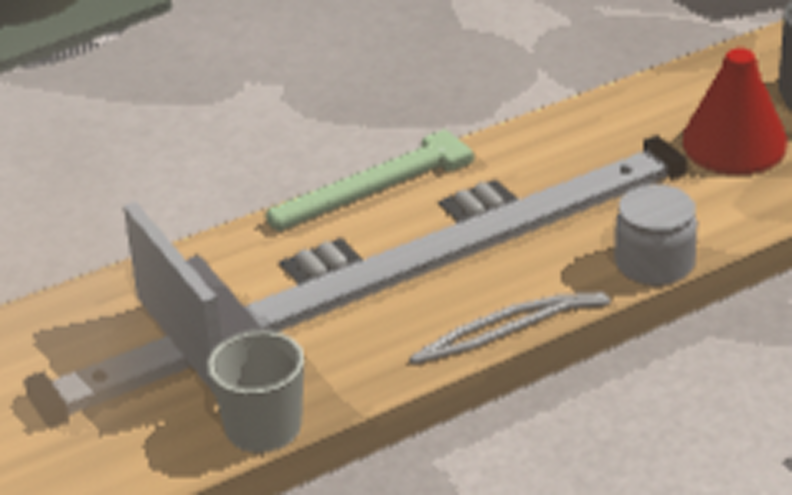

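Run:
```python
from h import *
f=lambda u,v:(290+(u+.5)/3.8-.5,180+(v+.5)/3.8-.5)
a=cast("top",f(0,203),39);b=cast("top",f(474,247),39)
u=(a-b)/np.linalg.norm(a-b);n=np.array([u[1],-u[0],0]) # shelf x
print("rail",a.round(1),b.round(1),"u",u.round(4),"deg",np.degrees(np.arctan2(-u[0],u[1])))
print("rail end start block",cast("top",f(710,271),42).round(1))
for nm,p,z in[("B",(125,276),32),("Bridges",(123,275),37),("A",(339,297),32),("Aridges",(338,296),37),("bush",(520,311),60),("plate top back near",(575,353),110),("plate top back far",(597,142),110),("platetopfront near",(560,352),110),("footfront near",(474,344),56),("footfront far",(489,150),56)]:
    P=cast("top",f(*p),z);print(nm,P.round(1),"along",((P-b)@u).round(1),"across",((P-b)@n).round(1))
g=lambda u,v:(160+(u+.5)/3.3-.5,190+(v+.5)/3.3-.5)
for nm,p,z in[("B",(478,201),32),("A",(321,260),32),("plate top rear near",(127,208),110),("plate top rear far",(208,299),110)]:
    P=cast("scene",g(*p),z);print("scene",nm,P.round(1),"along",((P-b)@u).round(1),"across",((P-b)@n).round(1))
```

```text
rail [537.1 164.   39. ] [511.9 -96.5  39. ] u [0.0961 0.9954 0.    ] deg -5.516448661930691
rail end start block [ 498.2 -224.    42. ]
B [496.9  95.1  32. ] along 189.3 across -33.4
Bridges [497.2  96.1  37. ] along 190.4 across -33.2
A [485. -23.  32.] along 70.6 across -33.9
Aridges [485.3 -22.   37. ] along 71.6 across -33.7
bush [ 476.  -117.1   60. ] along -23.9 across -33.8
plate top back near [ 452.7 -135.3  110. ] along -44.3 across -55.2
plate top back far [ 561.  -148.8  110. ] along -47.3 across 53.9
platetopfront near [ 453.2 -127.7  110. ] along -36.7 across -55.4
footfront near [458.4 -92.9  56. ] along -1.5 across -53.6
footfront far [ 563.4 -102.7   56. ] along -1.2 across 51.9
scene B [497.8  92.5  32. ] along 186.8 across -32.3
scene A [484.7 -24.8  32. ] along 68.8 across -34.0
scene plate top rear near [ 456.8 -138.8  110. ] along -47.4 across -50.8
scene plate top rear far [ 562.6 -147.5  110. ] along -45.8 across 55.3
```

Run:
```python
from h import *
s=manip.read_state();R=cv2.Rodrigues(s["orientation"])[0];print(R.round(3), np.degrees(np.arctan2(R[1,0],R[0,0])))
# tank rim corner rough
for z in(120,150,180): print(z,[cast("top",p,z).round(0) for p in((0,277),(91,277),(88,440))])
```

```text
[[ 0.961 -0.001  0.275]
 [-0.275 -0.002  0.961]
 [-0.    -1.    -0.002]] -15.976606197645037
120 [array([445., 725., 120.]), array([445., 545., 120.]), array([136., 541., 120.])]
150 [array([445., 705., 150.]), array([445., 531., 150.]), array([145., 527., 150.])]
180 [array([445., 686., 180.]), array([445., 517., 180.]), array([154., 513., 180.])]
```

```bash
python3 -m creep '[[[0,0,30,0,0,0],[20,-40,10,0,0,-4],[25,-54,0,0,0,-6],[25,-54,0,0,0,-6],[25,-54,0,0,0,-6],[25,-54,0,0,0,-6],[25,-54,0,0,0,-6],[25,-54,0,0,0,-6],[25,-54,0,0,0,-6],[25,-54,0,0,0,-6],[25,-54,0,0,0,-6]]]' 1 40
```

```text
t: 1.52
position: [404.9, 11.7, 268.8]
orientation: [-1.32, 1.018, -1.02]
force: [1.7, 0.4, -0.1]
grip_width: 0.4
```

Run:
```python
from h import *
s=manip.read_state();R=cv2.Rodrigues(s["orientation"])[0];print(s["t"],s["position"],R.round(3), np.degrees(np.arctan2(R[1,0],R[0,0])),s["grip_width"])
```

```text
1.525 [404.93170523  11.66701701 268.8032612 ] [[ 0.253  0.001  0.967]
 [-0.967 -0.001  0.253]
 [ 0.001 -1.     0.   ]] -75.35103492160104 0.35062816604130287
```

```bash
python3 -m creep '[[[24,-49,0,0,0,-5],[24,-49,0,0,0,-5],[24,-49,0,0,0,-5],[24,-49,0,0,0,-5],[0,0,0,0,0,0]]]'
python3 - <<'E'
from h import *
s=manip.read_state();R=cv2.Rodrigues(s["orientation"])[0];print(s["position"],s["orientation"], np.degrees(np.arctan2(R[1,0],R[0,0])),s["force"])
cv2.imwrite("pics/w1.png",manip.grab_frame("wrist")[:,:,::-1])
E
```

```text
t: 2.15
position: [502.8, -195.2, 266.9]
orientation: [-1.154, 1.292, -1.292]
force: [-0.2, -0.2, -0.2]
grip_width: 0.0
[ 502.84484195 -195.22702134  266.91443243] [-1.15393622  1.29226908 -1.29197364] -96.48205587097868 [-0.1658775  -0.17172978 -0.19316009]
```

View pics/w1.png

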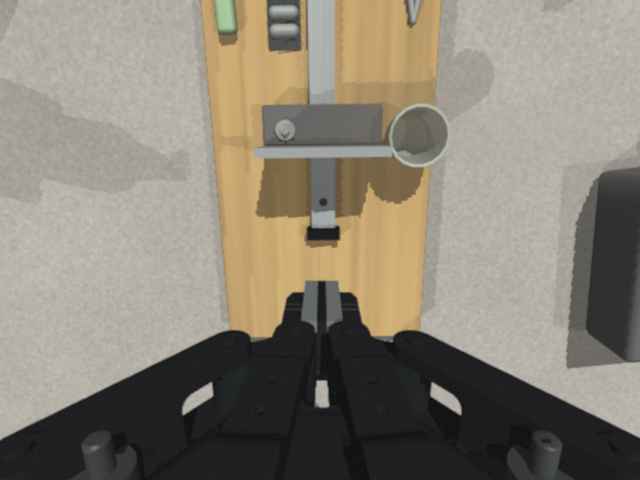

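The wrist camera sees the stop from above: plunger at (285,130), plate edge at y≈152, plate A at (284,20). The hand is centred on the rail behind the stop, with the cup rim close to the plate's far end, at (418,135). I'll descend behind the stop.

```bash
python3 -m creep '[[[0,0,-50,0,0,1],[0,0,-50,0,0,0],[0,0,-50,0,0,0],[0,0,-45,0,0,0],[0,0,-5,0,0,0],[0,0,0,0,0,0]]]'
cat > st.py <<'E'
from h import *
import sys
b=np.array([511.9,-96.5,0]);u=np.array([.0961,.9954,0]);n=np.array([.9954,-.0961,0])
s=manip.read_state();R=cv2.Rodrigues(s["orientation"])[0];P=s["position"]
print("t",s["t"],"along",(P-b)@u,"across",(P-b)@n,"z",P[2],"yaw",np.degrees(np.arctan2(R[1,0],R[0,0])),"Fu",s["force"]@u,"F",s["force"].round(1))
if len(sys.argv)>1: cv2.imwrite(f"pics/{sys.argv[1]}.png",manip.grab_frame("wrist")[:,:,::-1])
E
python3 st.py w2
```

```text
t: 2.95
position: [500.8, -186.2, 65.9]
orientation: [-1.165, 1.269, -1.272]
force: [0.9, -0.8, 0.9]
grip_width: -0.2
t 2.95 along -90.39890683232224 across -2.376770453500118 z 65.87641147283205 yaw -94.8077245913982 Fu -0.760577768523655 F [ 0.9 -0.8  0.9]
```

View pics/w2.png

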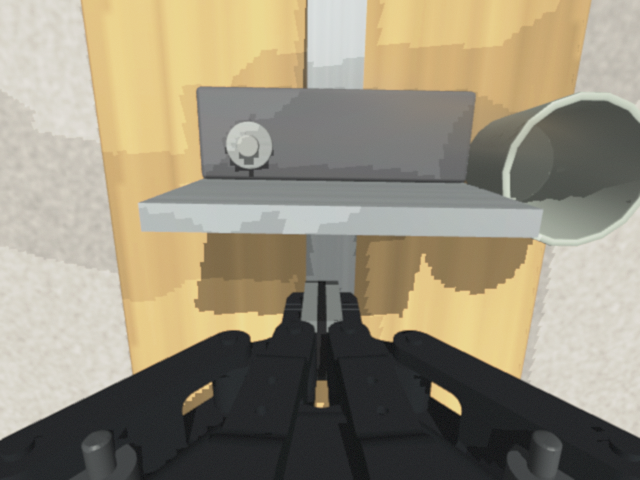

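The view is clear, and the fingers are about 30 mm behind the plate. I'll approach and make contact.

```bash
python3 -m creep '[[[3,10,-2,0,0,-0.7],[2,10,0,0,0,0],[0.5,5,0,0,0,0],[0.5,3,0,0,0,0],[0.5,3,0,0,0,0]]]';python3 st.py; python3 -m creep '[[[0.5,3,0,0,0,0],[0.5,3,0,0,0,0]]]'; python3 st.py;  python3 -m creep '[[[0.5,5,0,0,0,0],[0.5,5,0,0,0,0]]]'; python3 st.py w3
```

```text
t: 3.62
position: [511.9, -154.7, 69.8]
orientation: [-1.155, 1.267, -1.289]
force: [0.0, 0.2, -0.5]
grip_width: 0.2
t 3.625 along -57.97903379362448 across 5.5724712501690075 z 69.8462354634509 yaw -95.50361724271988 Fu 0.21481073821744404 F [ 0.   0.2 -0.5]
t: 3.88
position: [512.7, -148.7, 69.7]
orientation: [-1.155, 1.268, -1.289]
force: [-0.6, -0.1, 0.3]
grip_width: -0.2
t 3.875 along -51.8582500847845 across 5.859149139025365 z 69.73889519763165 yaw -95.52677381337111 Fu -0.1273510965716923 F [-0.6 -0.1  0.3]
t: 4.12
position: [513.8, -138.4, 69.7]
orientation: [-1.155, 1.268, -1.29]
force: [-1.0, -1.8, 0.3]
grip_width: -0.2
t 4.125 along -41.56225627566338 across 5.93683768934765 z 69.69281688474099 yaw -95.56188699768778 Fu -1.8385004389641668 F [-1.  -1.8  0.3]
```

View pics/w3.png

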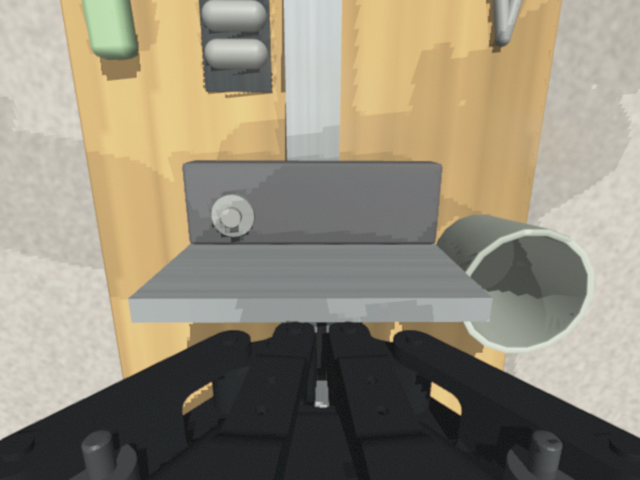

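```bash
cat > wc.py <<'E'
from h import *
import sys,json
b=np.array([511.9,-96.5,0]);u=np.array([.0961,.9954,0]);n=np.array([.9954,-.0961,0])
def wcast(px,z):
    c=manip.camera_info("wrist");s=manip.read_state();R=cv2.Rodrigues(s["orientation"])[0]
    M=c["mount"];o=R@M[:3,3]+s["position"];d=R@M[:3,:3]@np.linalg.inv(c["K"])@[px[0],px[1],1.]
    P=o+d*(z-o[2])/d[2];return P.round(1),round((P-b)@u,1),round((P-b)@n,1)
for a in json.loads(sys.argv[1]): print(a,wcast(a[:2],a[2]))
E
python3 wc.py '[[232,216,58],[231,216,61],[235,33,37],[235,46,32],[312,309,110],[489,318,110],[470,285,80],[462,318,80]]'
```

```text
[232, 216, 58] (array([ 478.2, -100.4,   58. ]), np.float64(-7.1), np.float64(-33.2))
[231, 216, 61] (array([478.5, -99.8,  61. ]), np.float64(-6.5), np.float64(-32.9))
[235, 33, 37] (array([486.9, -26.2,  37. ]), np.float64(67.5), np.float64(-31.7))
[235, 46, 32] (array([485.2, -30.1,  32. ]), np.float64(63.6), np.float64(-33.0))
[312, 309, 110] (array([ 510.7, -120.9,  110. ]), np.float64(-24.4), np.float64(1.1))
[489, 318, 110] (array([ 564.3, -129.5,  110. ]), np.float64(-27.8), np.float64(55.4))
[470, 285, 80] (array([ 570.6, -132.1,   80. ]), np.float64(-29.8), np.float64(61.8))
[462, 318, 80] (array([ 567.6, -146. ,   80. ]), np.float64(-43.9), np.float64(60.2))
```

```bash
python3 -m creep '[[[0.7,8,0,0,0,0],[0.7,8,0,0,0,0],[0.7,8,0,0,0,0],[0.7,8,0,0,0,0],[0.7,8,0,0,0,0],[0.7,8,0,0,0,0],[0.5,5,0,0,0,0]]]'; python3 st.py w4
```

```text
t: 5.05
position: [519.1, -80.8, 69.7]
orientation: [-1.155, 1.268, -1.289]
force: [0.9, -1.7, 0.0]
grip_width: -0.0
t 5.05 along 16.292237620505645 across 5.655448191416498 z 69.72256148155519 yaw -95.52445850823698 Fu -1.6451435600743967 F [ 0.9 -1.7  0. ]
```

View pics/w4.png

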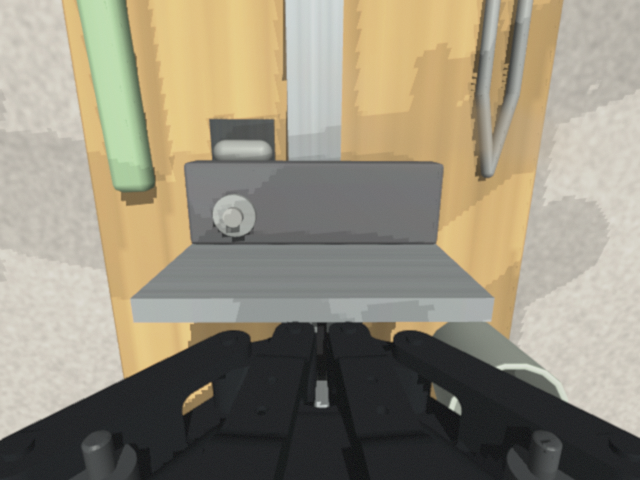

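The stop is still in contact and just before plate A, and the cup has stayed put. I'll go through A in small steps to learn how the force and position behave.

```bash
for i in 1 2 3 4 5 6 ; do :; done
python3 -m creep '[[[0.3,3,0,0,0,0]]]' >/dev/null; python3 st.py
python3 -m creep '[[[0.3,3,0,0,0,0]]]' >/dev/null; python3 st.py
python3 -m creep '[[[0.3,3,0,0,0,0]]]' >/dev/null; python3 st.py
python3 -m creep '[[[0.3,3,0,0,0,0]]]' >/dev/null; python3 st.py
python3 -m creep '[[[0.3,3,0,0,0,0]]]' >/dev/null; python3 st.py w5
```

```text
t 5.225 along 18.778670782855343 across 5.579158902301048 z 69.71299097767879 yaw -95.46867232142854 Fu -9.30375092879366 F [-1.5 -9.2 -0.4]
t 5.35 along 19.703555802342123 across 5.590037013886225 z 69.76150712816565 yaw -95.43675796722553 Fu -8.182513458914872 F [-1.8 -8.  -0.4]
t 5.475 along 20.81436939786353 across 5.603007114710661 z 69.82000948131956 yaw -95.44519563627018 Fu -5.915153476690938 F [-0.9 -5.9 -0.3]
t 5.6 along 22.266000302521324 across 5.574120602481862 z 69.83048338477563 yaw -95.46735383645347 Fu -5.145363635694739 F [-1.4 -5.  -0.1]
t 5.725 along 24.397136563427395 across 5.5614446485477576 z 69.83384771532498 yaw -95.5091205316929 Fu -3.5554217276287554 F [-0.  -3.6 -0.1]
```

View pics/w5.png

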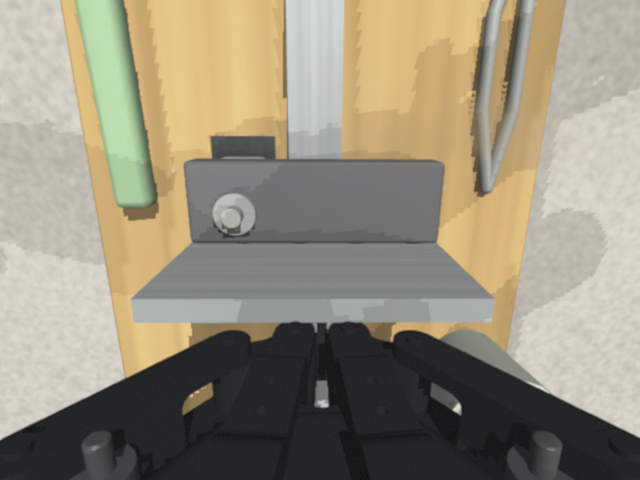

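```bash
python3 -m creep '[[[0.2,2,0,0,0,0]]]' >/dev/null; python3 st.py
python3 -m creep '[[[0.2,2,0,0,0,0]]]' >/dev/null; python3 st.py
python3 -m creep '[[[0.2,2,0,0,0,0]]]' >/dev/null; python3 st.py w6
python3 -m creep '[[[0.2,2,0,0,0,0]]]' >/dev/null; python3 st.py
python3 -m creep '[[[0.2,2,0,0,0,0]]]' >/dev/null; python3 st.py
python3 -m creep '[[[0.2,2,0,0,0,0]]]' >/dev/null; python3 st.py
python3 -m creep '[[[0.3,3,0,0,0,0]]]' >/dev/null; python3 st.py
python3 -m creep '[[[0.3,3,0,0,0,0]]]' >/dev/null; python3 st.py
python3 -m creep '[[[0.3,3,0,0,0,0]]]' >/dev/null; python3 st.py
```

```text
t 5.9 along 27.544286581761988 across 5.5702850481669 z 69.82156825054136 yaw -95.52934122442343 Fu -0.6092537791200056 F [-0.6 -0.6  0.5]
t 6.025 along 30.205086884798288 across 5.481738958101667 z 69.76743725601548 yaw -95.53191270095239 Fu 0.48733885277151223 F [-0.1  0.5 -1.2]
t 6.15 along 32.82976278346572 across 5.3608323490449195 z 69.66406719832507 yaw -95.5175421050036 Fu 0.27369508984084956 F [-0.4  0.3 -0.2]
t 6.325 along 33.557205991944926 across 5.410451644253817 z 69.7499121262581 yaw -95.44981273989265 Fu -8.818949804814679 F [-1.6 -8.7 -0.7]
t 6.45 along 33.830544390830894 across 5.44045466539431 z 69.82089700054838 yaw -95.41413599202417 Fu -7.509042715331713 F [-1.6 -7.4  0.2]
t 6.575 along 33.782151619349655 across 5.43014083413717 z 69.84988085021362 yaw -95.39329813335168 Fu -7.829063664412658 F [-0.7 -7.8 -1.1]
t 6.7 along 34.79888841684062 across 5.405100540415496 z 69.90430836293437 yaw -95.38621673810925 Fu -6.777210753249176 F [-0.8 -6.7 -1. ]
t 6.825 along 36.266267695359666 across 5.401564383794307 z 69.94447714858585 yaw -95.39511071215456 Fu -4.996281792024954 F [-1.1 -4.9 -0.1]
t 6.95 along 38.467100746235445 across 5.4067317160378146 z 69.96882964315292 yaw -95.41108760122745 Fu -3.4150639141731878 F [-0.5 -3.4 -0.7]
```

View pics/w6.png

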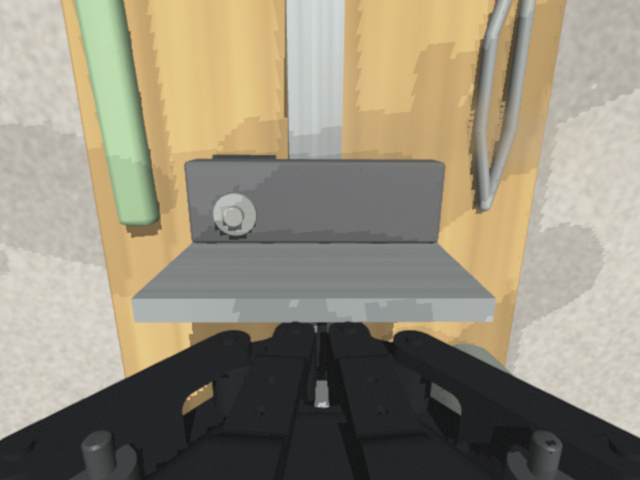

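Plate A's notch middle corresponds to TCP along ≈33. With 119 mm between the plates, B's ridge should start near 136, and its middle should be near 152. Next I'll push out of A and across.

```bash
python3 -m creep '[[[0.2,2,0,0,0,0],[0.2,2,0,0,0,0],[0.2,2,0,0,0,0]]]' >/dev/null; python3 st.py
python3 -m creep '[[[0.7,7,0,0,0,0],[0.7,7,0,0,0,0],[0.7,7,0,0,0,0],[0.7,7,0,0,0,0],[0.7,7,0,0,0,0],[0.7,7,0,0,0,0],[0.7,7,0,0,0,0],[0.7,7,0,0,0,0],[0.4,4,0,0,0,0]]]'; python3 st.py w7
```

```text
t 7.325 along 46.06107146853979 across 5.350440123964451 z 69.88165451659438 yaw -95.42409669722478 Fu -0.863462136097276 F [-0.9 -0.8 -0.9]
t: 8.45
position: [528.2, 13.8, 69.9]
orientation: [-1.178, 1.255, -1.305]
force: [1.4, -0.7, 0.2]
grip_width: 0.3
t 8.45 along 111.33445765699103 across 5.644586561922171 z 69.90961566219681 yaw -95.37060964928 Fu -0.5448472734747151 F [ 1.4 -0.7  0.2]
```

View pics/w7.png

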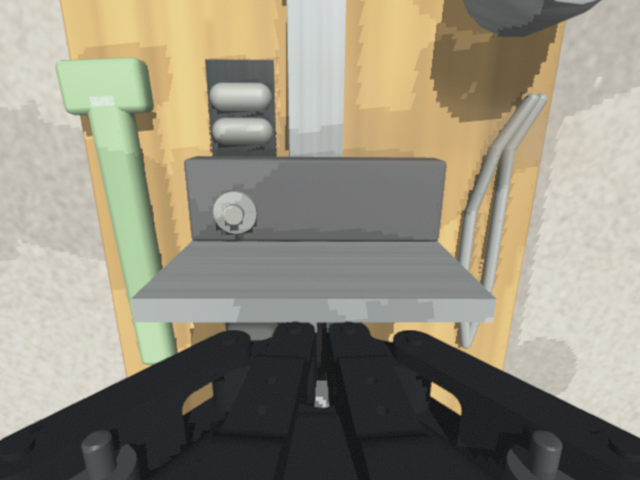

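```bash
python3 wc.py '[[234,213,59],[241,96,36],[242,131,36]]'
python3 - <<'E'
from h import *
print(cv2.Rodrigues(manip.read_state()["orientation"])[0].round(3))
E
python3 -m creep '[[[0.4,6,0,0,0,0],[0.3,5,0,0,0,0],[0.3,5,0,0,0,0]]]' >/dev/null; python3 st.py
python3 -m creep '[[[0.3,3,0,0,0,0]]]' >/dev/null; python3 st.py w8
```

```text
[234, 213, 59] (array([493.9,  52.7,  59. ]), np.float64(146.8), np.float64(-32.3))
[241, 96, 36] (array([499.7,  99.7,  36. ]), np.float64(194.1), np.float64(-31.0))
[242, 131, 36] (array([497.8,  84.9,  36. ]), np.float64(179.3), np.float64(-31.4))
[[-0.093  0.009  0.996]
 [-0.995 -0.03  -0.093]
 [ 0.029 -1.     0.012]]
t 8.875 along 128.37097359702724 across 5.2089033826267155 z 69.98422960928102 yaw -95.40193186108709 Fu -1.154416330714269 F [-0.4 -1.1 -0.5]
t 9.0 along 131.7325595817419 across 5.193112704546261 z 69.9978633591747 yaw -95.39383931037729 Fu -0.9072466748718951 F [-0.2 -0.9 -0.3]
```

View pics/w8.png

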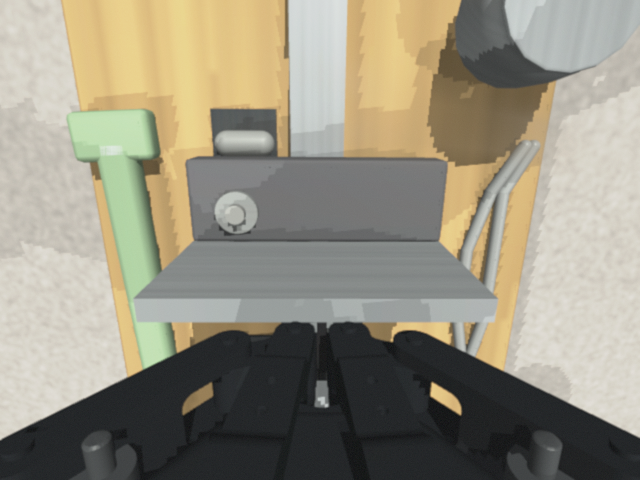

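```bash
python3 -m creep '[[[0.3,3,0,0,0,0]]]' >/dev/null; python3 st.py
python3 -m creep '[[[0.3,3,0,0,0,0]]]' >/dev/null; python3 st.py
python3 -m creep '[[[0.3,3,0,0,0,0]]]' >/dev/null; python3 st.py
python3 -m creep '[[[0.3,3,0,0,0,0]]]' >/dev/null; python3 st.py
```

```text
t 9.175 along 135.13343471525707 across 5.093929850128307 z 69.97026030566317 yaw -95.39374189363467 Fu -0.8929153228116385 F [-0.5 -0.8 -0.3]
t 9.3 along 136.6639505952378 across 5.144294632733315 z 70.01788695428743 yaw -95.35459502000992 Fu -9.976041945805683 F [-1.6 -9.9  1.5]
t 9.425 along 137.66999768191218 across 5.1309726218900895 z 70.04809047965084 yaw -95.33301986454917 Fu -6.421940866005661 F [-1.1 -6.3  0.9]
t 9.55 along 138.9643551026216 across 5.151304170890356 z 70.1127709086848 yaw -95.33993895266268 Fu -6.591408396903595 F [-0.8 -6.5  1.2]
```

```bash
python3 -m creep '[[[0.3,3,0,0,0,0]]]' >/dev/null; python3 st.py
python3 -m creep '[[[0.2,2,0,0,0,0]]]' >/dev/null; python3 st.py
python3 -m creep '[[[0.2,2,0,0,0,0]]]' >/dev/null; python3 st.py w9
```

```text
t 9.675 along 140.76302166227921 across 5.161773554539959 z 70.16050035405195 yaw -95.35586302481565 Fu -2.82113616229486 F [-0.1 -2.8  0.8]
t 9.8 along 142.36120154540285 across 5.11794791356165 z 70.15477878823219 yaw -95.37815474022776 Fu -2.492386169055162 F [-0.4 -2.5  0.5]
t 9.925 along 144.67452901358627 across 5.101172691671717 z 70.12210261717625 yaw -95.3920885234897 Fu -1.2629234114417904 F [-0.4 -1.2 -0.2]
```

View pics/w9.png

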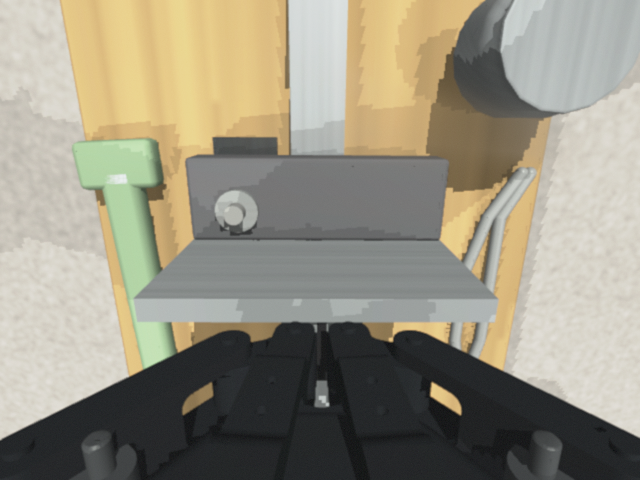

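The stop is right at the crest. I'll step 1 mm at a time until it springs in.

```bash
python3 -m creep '[[[0.1,1,0,0,0,0]]]' >/dev/null; python3 st.py
python3 -m creep '[[[0.1,1,0,0,0,0]]]' >/dev/null; python3 st.py w10
python3 wc.py '[[312,299,110],[235,212,59]]'
```

```text
t 10.1 along 146.81431854481698 across 5.021648317376878 z 70.08572650467741 yaw -95.37990503806348 Fu 0.9899513038245845 F [0.2 1.  0.2]
t 10.225 along 148.35675845819546 across 4.957538380248074 z 70.0289737962346 yaw -95.36438363664602 Fu -0.08078512526260528 F [ 0.6 -0.1 -0.1]
[312, 299, 110] (array([528.5,  72.6, 110. ]), np.float64(169.9), np.float64(0.3))
[235, 212, 59] (array([497.3,  89.6,  59. ]), np.float64(183.9), np.float64(-32.5))
```

View pics/w10.png

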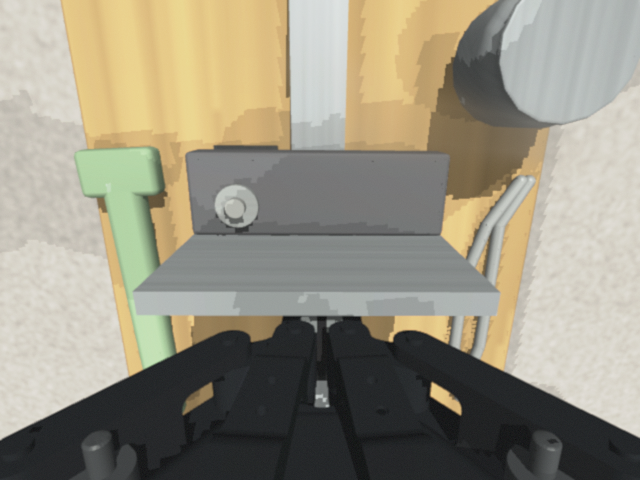

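The stop has sprung ahead of the fingers: the plate moved from row 298 to 291, the pin from 212 to 206, and the force is about 0. I'll back off and lift.

```bash
python3 -m creep '[[[-0.5,-5,0,0,0,0],[-1,-10,0,0,0,0],[-2,-20,0,0,0,0],[-2,-20,0,0,0,0],[0,-5,0,0,0,0],[0,0,40,0,0,0],[0,0,50,0,0,0],[0,0,50,0,0,0],[0,0,20,0,0,0],[0,0,0,0,0,0]]]'; python3 st.py w11
python3 - <<'E'
from h import *
for n in("scene","top"): cv2.imwrite(f"pics/{n}1.png",manip.grab_frame(n)[:,:,::-1])
E
```

```text
t: 11.52
position: [523.0, -12.5, 233.8]
orientation: [-1.186, 1.256, -1.311]
force: [-0.6, 0.4, -0.2]
grip_width: -0.1
t 11.525 along 84.66754584033926 across 2.9470989426203094 z 233.84949149190345 yaw -95.46294795367515 Fu 0.35290596621964865 F [-0.6  0.4 -0.2]
```

View pics/w11.png

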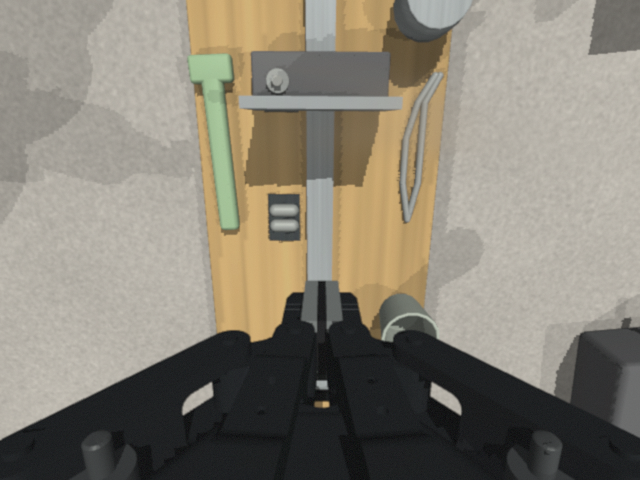

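View pics/scene1.png

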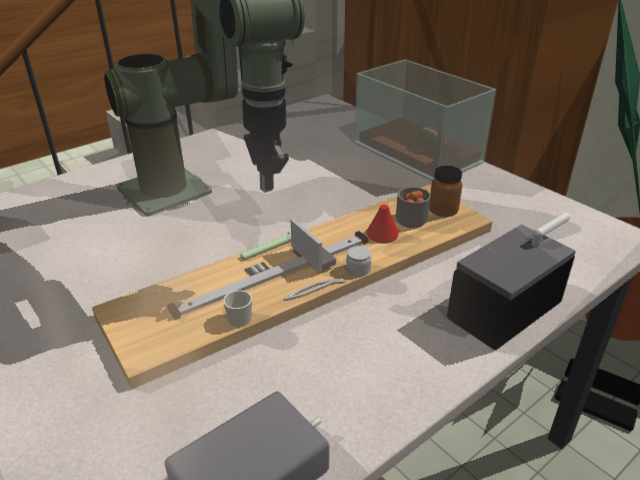

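View pics/top1.png

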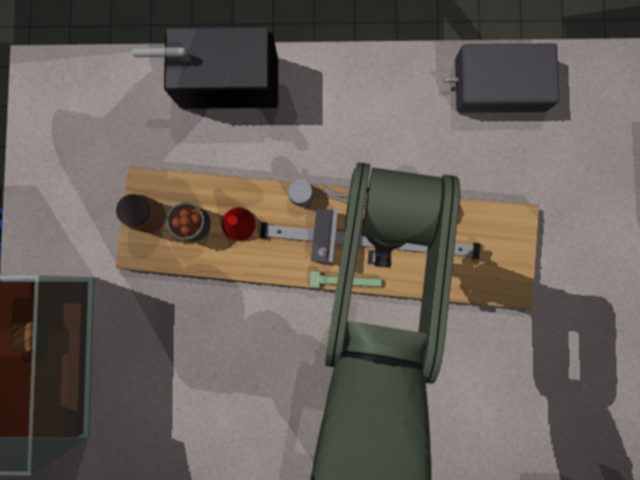

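```bash
python3 wc.py '[[277,80,59],[277,82,57],[284,210,37],[284,225,37]]'
python3 - <<'E'
from h import *
a=cv2.imread("pics/top0.png");c=cv2.imread("pics/top1.png")
cv2.imwrite("pics/topc2.png",cv2.resize(c[190:300,200:400],None,fx=4,fy=4,interpolation=cv2.INTER_CUBIC))
b=np.array([511.9,-96.5,0]);u=np.array([.0961,.9954,0])
# scene difference on untouched items
s0=cv2.imread("pics/scene0.png");s1=cv2.imread("pics/scene1.png")
for nm,(x0,y0,x1,y1) in dict(cup=(222,288,255,328),tin=(345,246,374,278),row=(366,165,465,243),twz=(283,278,346,302),scr=(240,231,285,258)).items():
    d=cv2.absdiff(s0[y0:y1,x0:x1],s1[y0:y1,x0:x1]).max(2);print(nm,(d>40).mean().round(3))
E
```

```text
[277, 80, 59] (array([495.1,  92. ,  59. ]), np.float64(186.0), np.float64(-34.9))
[277, 82, 57] (array([494.7,  90.8,  57. ]), np.float64(184.8), np.float64(-35.2))
[284, 210, 37] (array([484.8, -16.7,  37. ]), np.float64(76.8), np.float64(-34.6))
[284, 225, 37] (array([483., -31.,  37.]), np.float64(62.4), np.float64(-35.0))
cup 0.091
tin 0.0
row 0.0
twz 0.042
scr 0.077
```

View pics/topc2.png

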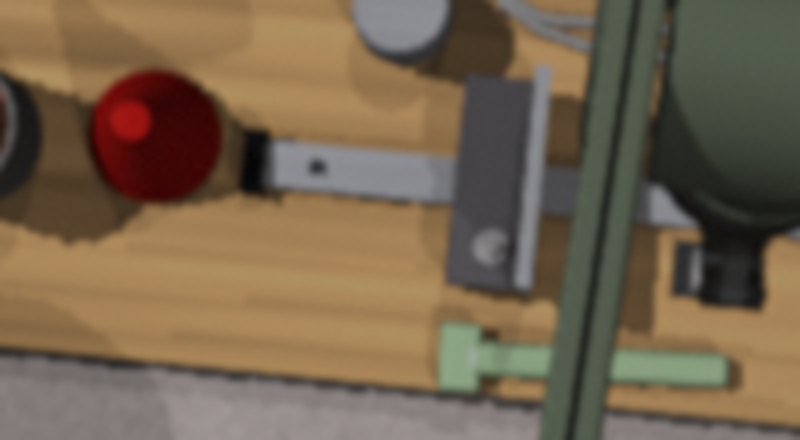

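Run:
```python
from h import *
b=np.array([511.9,-96.5,0]);u=np.array([.0961,.9954,0])
print((cast("top",(200+490.5/4-.5,190+247.5/4-.5),59)-b)@u)
s0=cv2.imread("pics/scene0.png");s1=cv2.imread("pics/scene1.png")
k=lambda im:cv2.resize(im[225:335,215:380],None,fx=4.5,fy=2.6)
cv2.imwrite("pics/cmp.png",np.vstack([k(s0),k(s1)]))
```

```text
189.82262701443938
```

View pics/cmp.png

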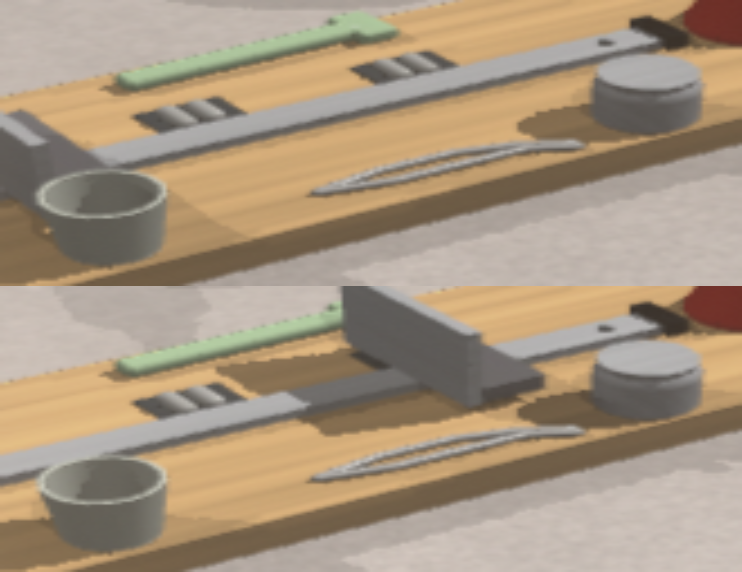

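In the before and after views, the cup, tin, tweezer and scraper have not moved. From the top camera the stop's bush is at 189.8 mm, against plate B's middle at 189.3–190.4 mm, so I'm handing in.

```bash
python3 -c "
from station import manip
print(manip.read_state()['t'],manip.sign_off())"
```

```text
the job is handed in; nothing more can be done
11.675 None
```

The stop is in the notch of the second plate, the one nearest the row, and I handed the job in at 11.7 s of the 54 s allowed. I pushed it only with the outside of the closed fingers, through the first plate's notch and over the second plate's first ridge until it sprang in ahead of them. I then backed the hand off and lifted it clear.

**Position:**
- **Top camera:** the stop's bush is at 189.8 mm along the rail and the second plate's middle at 189.3–190.4 mm.
- **Wrist camera:** it disagreed by a few mm, putting the bush at about 185–186 mm against about 187 mm for the plate from that camera. Both are well inside the notch's crests at ±7.5 mm.
- **Forces:** the second plate's push matched the first's, peaking at about 10 N and falling to about 0 when the stop sprang in.

**Other items:** nothing looks moved. The tin and the row matched pixel for pixel. The automatic difference check flagged small changes around the cup, tweezer and scraper. Viewed side by side, all three are in the same place; the changes look like the stop and its shadow having moved.

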